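Hold the spring-shut beech box open at the marker

ROBOT

A 6-joint arm with a two-finger parallel gripper is mounted at the origin on the work surface. World frame = base frame: x ahead of the robot, y to its left, z up, the work surface at z = 0. Lengths are in m, angles in rad, forces in N, time in s.
With the tool pointing down it reaches from about 0.35 to 0.85 m from the base axis. Payload 8.1 kg.
Tool frame: the origin (TCP) lies midway between the tips of the shut fingers; the grasp point (between the pads) lies 19 mm behind it; z points along the fingers, y is the line along which they close (so a half turn about z gives the same grasp; the last joint's range is limited). The gripper opens to 93 mm and grips with 3 to 60 N. Pads are 15 mm wide; open, the fingers measure 128 mm over their backs; the gripper's body (75 mm by 188 mm) begins 65 mm behind the grasp point.
Start: joints at [-0.085, 0.13, 1.488, -0, 1.523, -0.085], TCP at [0.6, 0, 0.182] pointing down, gripper open.
Joint ranges: [-2.96, 2.96], [-0.89, 2.26], [0.02, 2.5], [-1.34, 4.48], [0, 2.73], [-2.66, 2.66]. Speed limits (rad/s): [2.39, 2.39, 2.79, 3.14, 3.14, 3.14].

INTERFACE

Orientations are given as a rotation vector (axis times angle).
In Python, from plant import read_state, read_camera, get_calibration, close_job gives the robot as it stands.
- The arm moves only by the shell command python3 -m crank 'ROWS' [FORCE]. ROWS is JSON, a list that holds one entry, the list of rows, each a list of 7 numbers: the gripper's target within -1 to 1 (fully open at 1, half-way at 0, shut at -1), then the shift along the tool's x, y, z as a fraction of full scale, then the turn, a rotation vector about the tool's x, y, z as a fraction of full scale. In form: [[[grip, x, y, z, rx, ry, rz], ...]]. A call has exactly 5 rows; each row is the pose to reach, as a shift and turn from the pose commanded when the call began, along the tool's axes at that moment; what a row does not reach only later rows make up. Full scale, the value 1, is 0.5 m for a shift and 90 degrees for a turn. A row lasts 1/8 s, in which the tool goes at most 62.5 mm and 10.7 degrees, less where a joint would pass 70% of its speed; a pose out of reach is approached as far as the arm can. A call with a number of a shift or a turn outside -1 to 1 is refused whole. A call with a gripper value outside its range is refused whole. The fingers move at their own pace and stop on an object; FORCE is the grip in N (left out, the last holds). Time passes only in rows, so rows that repeat a pose let the fingers close, or fill a call up. It gives the time, the measured TCP pose, the force, the opening and the grip force at its end, in the units of the state.
- read_state(): the state, without advancing time (a new reading comes with each control period).
- read_camera(name): name is "scene" or "side" or "wrist"; returns the picture (480x640x3 uint8, red, green, blue); there is no depth.
- get_calibration(name): a dict with "fx", "fy", "cx", "cy" (pixels), "eye" and "orientation" of the camera in the world; the wrist camera has in their place "mount" (4x4, takes a point from camera to tool coordinates, whose origin is the TCP and whose axes are the flange's). Camera axes: x right, y down, z forward; pixel columns grow to the right and rows downward; lengths in m; the calibration is good to about 2 mm. A picture is of the moment at which its call begins: read the wrist's pose just before it. get_calibration takes no time and is no camera call.
- close_job(): hands the job in; it is judged then, once.
The state is a dict: "t": time; "q": joint angles; "dq": joint speeds; "joint_torque": joint torques, N m; "tool_pos": TCP position; "orientation": TCP orientation; "force": force on the tool from outside, world axes, zero at the start; "wrist_torque": the same for the moment, N m; "opening": finger opening in m; "gripper_force": force on a finger pad.
Only numpy, scipy, OpenCV 4.12 (cv2) and the standard library are available. Lean on these libraries where they do the work, as an engineer would, in place of code of your own. Each camera call takes 0.05 s, during which the arm holds its last target. There are 200 camera calls.

TASK

I want to pick the spare bolts out of the beech box, whose sliding lid springs shut by itself. First, with the lid still shut, lift out the flat steel crampon bar that locks the lid, lay it flat in the aluminium tray and let go of it; then pull the lid by its upright wooden handle until the lid's rear edge lines up with the line of the small steel marker clip on the box's rim, and keep holding it there: finish while still gripping the handle, with the lid still. Leave the other things on the bench where they are.

Things in the scene. Friction and masses are not known exactly. Their poses are not given: they have to be found in the camera images.
- box: Beech box fixed to the bench, 240 long (x) x 110 wide (y) x 60 mm high, side walls 8 mm thick. Origin: centre of its underside; x runs from the front (lid handle end, nearer the robot) to the rear, y to its left, z up. Its plywood lid (8 mm thick, 92 mm wide, top face 58 mm above the bench) slides out of the front, along -x, uncovering the rear.
- seat (a point): Point midway between the two slotted lugs on the box's side walls (x = 0, 66 mm above the bench, lugs at y = +-51 mm, tops at 78 mm, slots 19 mm wide in x, floors at 66 mm). The bar lies across in the slots. Two stubs on the lid (y = +-36 mm, tops at 74 mm, 3 mm behind the bar) butt against it, so the lid cannot be pulled until the bar is lifted out, 20 mm or more.
- bar: Flat stainless crampon bar with a row of small holes, 160 long (y) x 15 wide (x) x 6 mm thick (z), 0.08 to 0.16 kg, loose. Origin: centre of its underside. At the start it lies in the lugs' slots, long axis along the box's y, underside 66 mm above the bench, 8 mm above the lid; its middle can be gripped from above across the 15 mm width.
- tray: Shallow aluminium tray fixed on the bench, 170 (x) x 230 (y) x 20 mm high, walls and floor 4 mm thick. Origin: centre of its underside; z up.
- mark: Small steel marker clip fixed astride the rim of the box's left (+y) wall, 10 (x) x 22 mm (y), overhanging outwards, flat top 2 mm above the rim, with a raised dark line 2 mm wide across its middle, 6 mm above the rim. Origin: on the rim (60 mm above the bench) under the line; axes parallel to the box's. Its place along the wall varies: the lid must come out 45 to 85 mm.
- lid_edge (a point): Middle of the top of the lid's straight rear edge, moving with the lid; with the lid shut it is at x = 112 mm, y = 0, z = 58 mm in the box's frame. The lid is at the mark when this point has the same x in the box's (or the clip's) frame as the clip's origin.
- lid: The sliding lid with its handle. Origin: on the lid's top face (58 mm above the bench) at the foot of the handle; shut, it is at x = -105 mm, y = 0 in the box's frame; axes parallel to the box's. Slides along the box's -x, up to 105 mm. A spring of 100 N/m pulls it shut with 3 N when shut, 7.5 N at 45 mm and 11.5 N at 85 mm out; let go, it slides shut.
- handle (a point): Centre of the grip of the upright beech handle block on the lid's front end, moving with the lid, 25 mm above the lid's top face. The block is 22 (x, pull direction) x 40 (y) x 44 mm high, its top 102 mm above the bench.
- carabiner: Bystander: red aluminium carabiner lying flat, 110 x 64 x 13 mm; origin under its middle.
- pulley: Bystander: chrome pulley lying flat, 88 x 56 x 24 mm; origin under its wheel's axis.
- lamp_clip: Bystander: black silicone helmet lamp clip, 50 x 22 x 31 mm; origin under its middle.
- wax_tin: Bystander: round aluminium tin, 64 mm across, 30 mm high; origin under its middle.
- brush: Bystander: brush lying on the bench along its x axis; origin at its underside.
- wrench: Bystander: wrench, 150 mm long, lying on the bench along its x axis; origin at its underside.
Mind the look-alikes: they are no part of the job. Of the things that look like the bar, the largest one is meant.

How it is judged:
By the outcome, as a careful person would: the job done as asked, in the order asked, and still so for the second after the job is handed in, while the arm keeps its last pose, push and grip.
It also fails if it takes over 58 s, if anything falls off the work surface, if the arm or the gripper's body presses on something with over 40 N, if the wrist force passes 120 N, or if a joint passes its speed limit or range.

## Working session

There is one attempt and no reset: what is moved stays moved. The work goes in short steps, Python scripts to look and compute and a shell command to move; the robot and the scene stay as the last step left them, time stands still between calls to the robot, and variables do not carry over. Pictures are saved under pics/ and viewed, at most 10 in all, crops included, and the job is handed in when it is done.

```bash
mkdir -p pics; ls; python3 - <<'E'
from plant import *
import cv2
for n in ["scene","side","wrist"]:
    cv2.imwrite(f"pics/{n}0.png",read_camera(n)[:,:,::-1])
    print(n,get_calibration(n))
print(read_state())
E
```

```text
pics
scene {'fx': 549.6815228485201, 'fy': 549.6815228485201, 'cx': 324.3975565201129, 'cy': 228.38194122150097, 'eye': array([ 1.2471324 , -0.59880594,  1.55615343]), 'orientation': array([-2.39800938, -1.07922959,  0.28516681])}
side {'fx': 592.5967752209692, 'fy': 592.5967752209692, 'cx': 316.24501407289904, 'cy': 243.74981504450187, 'eye': array([ 0.47680227, -1.08809473,  1.1010247 ]), 'orientation': array([-2.31084606,  0.11226066, -0.04076675])}
wrist {'fx': 332.6799659516447, 'fy': 332.6799659516447, 'cx': 324.1052204453424, 'cy': 237.439089577585, 'mount': array([[ 1.14184620e-03, -9.59008441e-01, -2.83375203e-01,
         8.01430057e-02],
       [ 9.99999210e-01,  1.24394665e-03, -1.80361734e-04,
         7.97176272e-04],
       [ 5.25472060e-04, -2.83374773e-01,  9.59009104e-01,
        -2.02595347e-01],
       [ 0.00000000e+00,  0.00000000e+00,  0.00000000e+00,
         1.00000000e+00]])}
{'t': 0.15, 'q': array([-8.54170153e-02,  1.30999896e-01,  1.48903229e+00, -4.43863888e-06,
        1.52298078e+00, -8.53809285e-02]), 'dq': array([-8.25062368e-05, -2.55369196e-03, -4.61720808e-03,  2.29639198e-04,
       -1.09455382e-03,  7.12751384e-04]), 'joint_torque': array([ 8.59073725e-05, -5.60473788e+01, -4.92333663e+01,  7.68201635e-02,
        3.05504061e-02, -1.41810942e-04]), 'tool_pos': array([5.99513182e-01, 5.19733392e-05, 1.80919420e-01]), 'orientation': array([-2.22071494e+00, -2.22063528e+00,  1.44209235e-03]), 'force': array([ 0.47361156, -0.07110815,  0.24735002]), 'wrist_torque': array([-0.00121482,  0.01368828, -0.01146043]), 'gripper_force': 0.0, 'opening': 0.09316475871261069}
```

View pics/scene0.png

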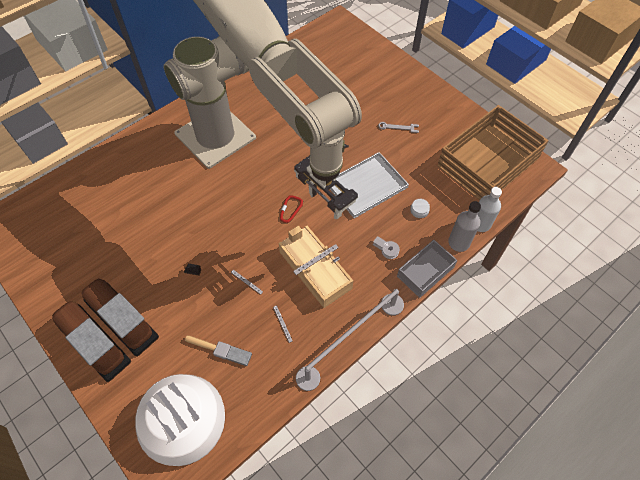

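View pics/side0.png

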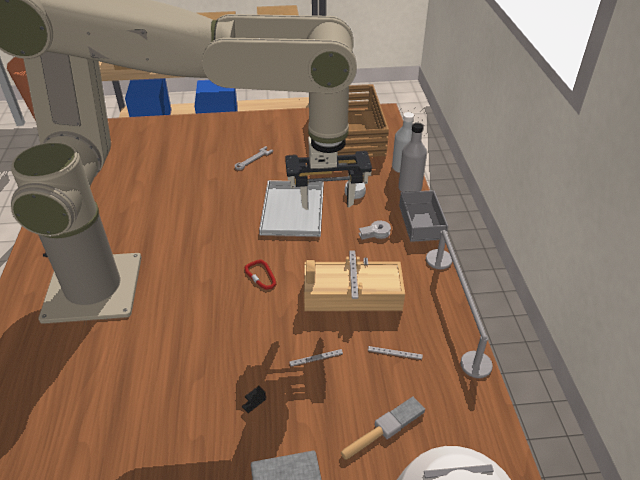

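The side view shows the box at about (355,285), with the handle at (310,270) and a bar across the lugs from (353,252) to (354,297). Two shorter look-alike bars lie on the bench at (316,357) and (395,352). The pale tray is at (293,210); the dark grey one at (425,215) is a different object. The bar in the lugs is the one meant: it is the longest and lies across the slots. I'll confirm that in an enlarged crop.

```bash
cat > h.py <<'E'
import numpy as np, cv2
from scipy.spatial.transform import Rotation as R
from plant import *
def cam(n,s=None):
    c=get_calibration(n)
    if n=="wrist":
        M=np.array(c["mount"]);Rt=R.from_rotvec(s["orientation"]).as_matrix()
        return c,Rt@M[:3,:3],Rt@M[:3,3]+s["tool_pos"]
    return c,R.from_rotvec(c["orientation"]).as_matrix(),np.array(c["eye"])
def cast(n,uv,z,s=None):
    c,Rm,e=cam(n,s); uv=np.atleast_2d(uv).astype(float)
    d=np.c_[(uv[:,0]-c["cx"])/c["fx"],(uv[:,1]-c["cy"])/c["fy"],np.ones(len(uv))]@Rm.T
    return e+d*((z-e[2])/d[:,2])[:,None]
def proj(n,p,s=None):
    c,Rm,e=cam(n,s); q=(np.atleast_2d(p)-e)@Rm
    return np.c_[q[:,0]/q[:,2]*c["fx"]+c["cx"],q[:,1]/q[:,2]*c["fy"]+c["cy"]]
E
python3 - <<'E'
import cv2
a=cv2.imread("pics/side0.png")[235:325,290:420]; b=cv2.imread("pics/scene0.png")[220:310,260:390]
f=lambda i:cv2.resize(i,None,fx=6,fy=6,interpolation=cv2.INTER_CUBIC)
cv2.imwrite("pics/crop1.png",f(a))
b=cv2.resize(b,None,fx=6,fy=6,interpolation=cv2.INTER_CUBIC);cv2.imwrite("pics/crop2.png",b)
E
```

```text
(no output)
```

View pics/crop1.png

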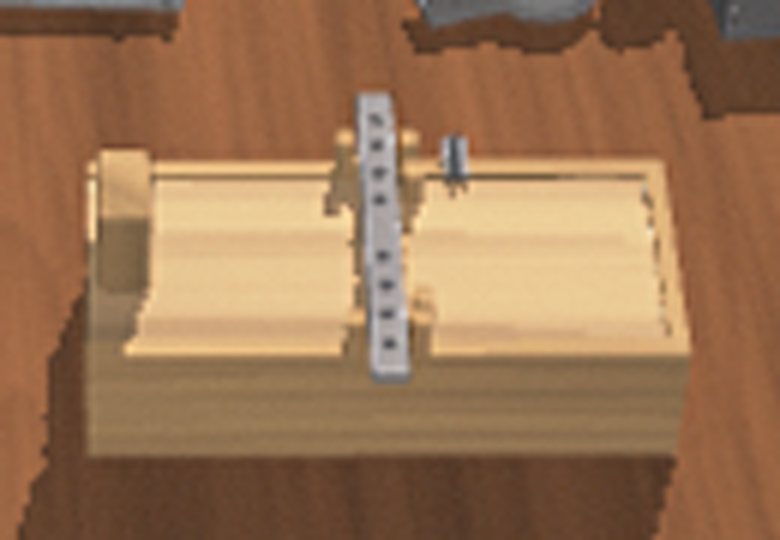

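View pics/crop2.png

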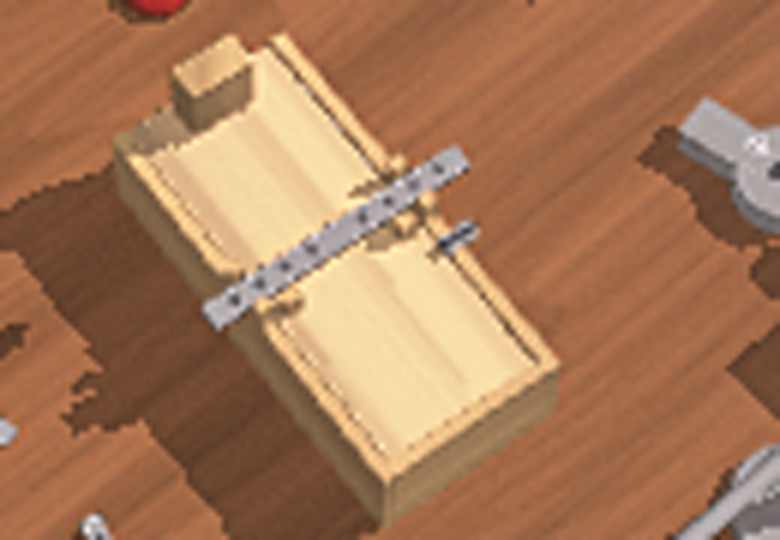

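The crop confirms it: this is the long bar lying in the slotted lugs. The clip's dark line is at crop (455,157) in the side view and (458,240) in the scene view. Next I'll turn these into positions.

```bash
python3 - <<'E'
from h import *
np.set_printoptions(precision=4,suppress=True)
S=lambda p:np.array(p)/6+[290-.4,235-.4]
C=lambda p:np.array(p)/6+[260-.4,220-.4]
bs=S([(376,95),(391,379)]);bc=C([(457,158),(215,315)])
for n,p in(("side",bs),("scene",bc)):
    w=cast(n,p,.072)[:,:2];d=w[0]-w[1];print(n,"bar",w.mean(0),np.linalg.norm(d),np.degrees(np.arctan2(d[1],d[0])))
for n,p in(("side",S([(90,162),(663,160),(688,352),(88,352)])),("scene",C([(280,35),(557,365),(385,475),(115,145)]))):
    w=cast(n,p,.060)[:,:2];e=w[1]-w[0];print(n,"rim",w.tolist(),w.mean(0),np.linalg.norm(e),np.degrees(np.arctan2(e[1],e[0])))
print("mark",cast("side",S([(455,157)]),.066),cast("scene",C([(458,240)]),.066))
print("handle top",cast("side",S([(125,184)]),.102),cast("scene",C([(212,68)]),.102))
for n in("side","scene"):
    im=cv2.imread(f"pics/{n}0.png");hsv=cv2.cvtColor(im,cv2.COLOR_BGR2HSV)
    m=((hsv[...,1]<40)&(hsv[...,2]>110)).astype(np.uint8)
    k,l,st,ce=cv2.connectedComponentsWithStats(m)
    g=l[(205,290) if n=="side" else (185,385)]
    pts=cv2.findContours((l==g).astype(np.uint8),0,2)[0][0]
    q=cv2.approxPolyDP(cv2.convexHull(pts),6,True)[:,0];print(n,"tray",q.tolist(),st[g],cast(n,q,.02)[:,:2].tolist())
E
```

```text
side bar [ 0.6563 -0.0855] 0.1614909343710283 84.0995247687929
scene bar [ 0.6564 -0.0858] 0.1521175886979435 84.87701689327832
side rim [[0.5418209228700601, -0.02115970367763431], [0.7808497720769176, -0.04411356643951381], [0.7691234740803294, -0.15254657015293438], [0.5324111502325413, -0.12877504263512018]] [ 0.6561 -0.0866] 0.24012844598015837 -5.485275179051622
scene rim [[0.5411741263760517, -0.025532419907237647], [0.779348463677951, -0.047604237721201925], [0.76689452487604, -0.15187745213730175], [0.5352359636225955, -0.13356934127592285]] [ 0.6557 -0.0896] 0.2391948579940876 -5.294526765256822
mark [[ 0.6932 -0.0396  0.066 ]] [[ 0.6966 -0.0395  0.066 ]]
handle top [[ 0.5521 -0.0782  0.102 ]] [[ 0.553  -0.0807  0.102 ]]
side tray [[323, 183], [319, 236], [260, 234], [268, 181]] [ 259  176   65   61 3042] [[0.6272140696262587, 0.35506779072382044], [0.5915498314236439, 0.11591744307788154], [0.4309407163726325, 0.1405397103225412], [0.46124729938907594, 0.38239333603673753]]
scene tray [[408, 184], [355, 217], [334, 217], [333, 180], [376, 153]] [ 333  153   76   66 2401] [[0.6267706052975862, 0.36045427241605366], [0.6038787889938455, 0.131868814567639], [0.5580673318160215, 0.07976745037383359], [0.44441859918921345, 0.17825655679583285], [0.457672681731366, 0.37260806051828554]]
```

Both views agree: the box is at (0.656,-0.086) with yaw about -5.4°, and the tray centre is about (0.528,0.248) with yaw about -8°. I'll move above the bar and take one close look.

```bash
python3 -m crank '[[[1,-0.086,0.056,0,0,0,0.03],[1,-0.172,0.112,0,0,0,0.06],[1,-0.172,0.112,0,0,0,0.06],[1,-0.172,0.112,0,0,0,0.06],[1,-0.172,0.112,0,0,0,0.06]]]' 30
python3 - <<'E'
from h import *
s=read_state();im=read_camera("wrist")[:,:,::-1];cv2.imwrite("pics/w1.png",im)
import pickle;pickle.dump(s,open("w1.pkl","wb"))
print(s["tool_pos"],R.from_rotvec(s["orientation"]).as_matrix())
E
```

```text
t: 0.78
tool_pos: [0.6557, -0.0849, 0.1819]
orientation: [-2.322, -2.116, -0.0]
force: [-0.2, -0.2, 0.4]
opening: 0.0931
gripper_force: 0.0
[ 0.65566732 -0.08490889  0.1818656 ] [[ 9.28580299e-02  9.95679356e-01 -7.74428282e-05]
 [ 9.95679323e-01 -9.28580053e-02  2.76913500e-04]
 [ 2.68525869e-04 -1.02821865e-04 -9.99999959e-01]]
```

View pics/w1.png

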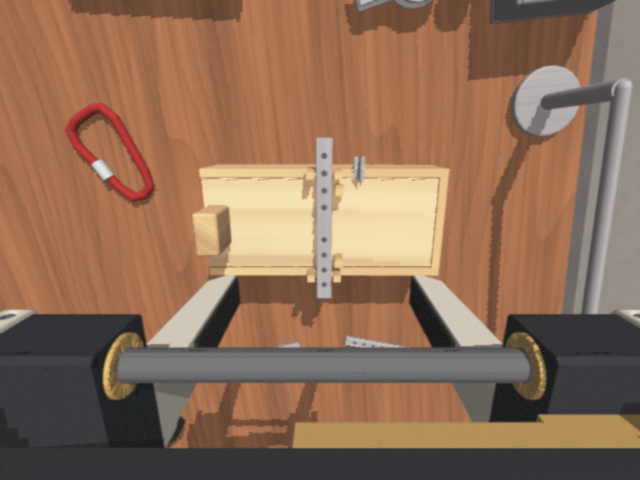

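The wrist view shows the bar vertical at column 324, rows 138–298, so yaw is aligned. The handle top is at about (208,229) and the clip line at about (360,170).

```bash
python3 - <<'E'
from h import *;import pickle
np.set_printoptions(precision=4,suppress=True)
s=pickle.load(open("w1.pkl","rb"));b=np.array([.6562,-.0862,0]);Rz=R.from_euler("z",-5.4,degrees=True)
Rt=R.from_rotvec(s["orientation"])
def p(t,uv,z):
    w=cast("wrist",uv,z,s);print(t,w.tolist(),"box",Rz.inv().apply(w-b).round(4).tolist(),"tool",Rt.inv().apply(w-s["tool_pos"]).round(4).tolist())
p("bar",[(324.5,138),(324.5,298)],.072)
p("mark",[(360,162)],.066)
p("handle",[(208.5,229)],.102)
p("rim rear/front outer",[(447,168),(440,275),(202,168),(209,275)],.060)
im=cv2.imread("pics/w1.png")[150:190,340:380];g=cv2.cvtColor(im,cv2.COLOR_BGR2GRAY)
for r in range(4,36,2):print(150+r,g[r,10:32])
E
```

```text
bar [[0.664069121974995, -0.0041322726718002935, 0.07200000000000001], [0.649569546124543, -0.16213210792270827, 0.07200000000000001]] box [[0.0001, 0.0824, 0.072], [0.0005, -0.0762, 0.072]] tool [[0.0812, 0.0009, 0.1099], [-0.0775, 0.0011, 0.1098]]
mark [[0.6951780147765577, -0.028579799364775456, 0.066]] box [[0.0334, 0.061, 0.066]] tool [[0.0597, 0.0341, 0.1159]]
handle [[0.5555122336793876, -0.07119310206703759, 0.10199999999999998]] box [[-0.1017, 0.0055, 0.102]] tool [[0.0043, -0.101, 0.0799]]
rim rear/front outer [[0.7783923763429444, -0.04226759050736569, 0.06], [0.772434967852067, -0.15272182297451536, 0.06], [0.5446846475725314, -0.02075234406596687, 0.06], [0.5304314277321307, -0.13049136103399694, 0.06]] box [[0.1175, 0.0552, 0.06], [0.122, -0.0553, 0.06], [-0.1172, 0.0547, 0.06], [-0.121, -0.0559, 0.06]] tool [[0.0538, 0.1182, 0.1219], [-0.0567, 0.1226, 0.1218], [0.0535, -0.1164, 0.1219], [-0.057, -0.1204, 0.1219]]
154 [124 123 127 125 128 125 125 123 123 122 123 125 128 129 128 130 128 128
 128 129 128 131]
156 [124 124 124 129 139 147 148 144 135 116 118 129 146 151 14
[... 661 characters left out ...]
1 192 202 201 203
 203 204 204 203]
172 [201 187 168 160 166 172 155 121 104 106 131 162 173 182 191 202 203 203
 202 202 204 203]
174 [205 204 201 188 174 174 154 115  97 108 140 166 177 185 193 201 204 203
 203 204 204 203]
176 [196 196 194 189 180 161 134 113 100 112 140 167 178 179 185 192 193 194
 193 195 197 192]
178 [211 207 194 171 164 155 128 119 111 111 140 168 177 177 176 177 176 177
 176 178 176 177]
180 [202 184 170 157 154 151 141 133 125 127 140 162 184 205 212 216 217 217
 217 216 217 217]
182 [216 203 180 163 155 151 151 160 165 161 156 169 196 213 218 217 217 217
 218 217 216 217]
184 [216 213 211 194 165 152 159 188 208 194 172 190 212 217 217 217 217 217
 217 217 218 217]
```

```bash
python3 -m crank '[[[1,0.003,0.002,0.08,0,0,0],[1,0.003,0.002,0.16,0,0,0],[1,0.003,0.002,0.2,0,0,0],[0,0.003,0.002,0.238,0,0,0],[-0.3,0.003,0.002,0.238,0,0,0]]]' 30
python3 -m crank '[[[-1,0,0,0,0,0,0],[-1,0,0,0,0,0,0],[-1,0,0,0,0,0,0],[-1,0,0,0,0,0,0],[-1,0,0,0,0,0,0]]]' 30
```

```text
t: 1.45
tool_pos: [0.6564, -0.0842, 0.0617]
orientation: [-2.322, -2.114, 0.002]
force: [-0.4, 0.2, -0.4]
opening: 0.0778
gripper_force: 0.0
t: 2.08
tool_pos: [0.6572, -0.0846, 0.0629]
orientation: [2.324, 2.114, 0.0]
force: [-0.1, -0.2, -0.1]
opening: 0.0272
gripper_force: 0.0
```

```bash
python3 -m crank '[[[-1,0,0,0,0,0,0],[-1,0,0,0,0,0,0],[-1,0,0,0,0,0,0],[-1,0,0,0,0,0,0],[-1,0,0,0,0,0,0]]]' 40
```

```text
t: 2.7
tool_pos: [0.6571, -0.0846, 0.0627]
orientation: [-2.324, -2.114, 0.0]
force: [-0.2, 0.1, 0.4]
opening: 0.0004
gripper_force: 0.0
```

The fingers shut on nothing, so I'll look.

```bash
python3 - <<'E'
from h import *
a=read_camera("side")[:,:,::-1][225:325,280:420];b=read_camera("wrist")[:,:,::-1]
cv2.imwrite("pics/c3.png",np.hstack([cv2.resize(a,(420,300)),cv2.resize(b,(380,300))]))
E
```

```text
(no output)
```

View pics/c3.png

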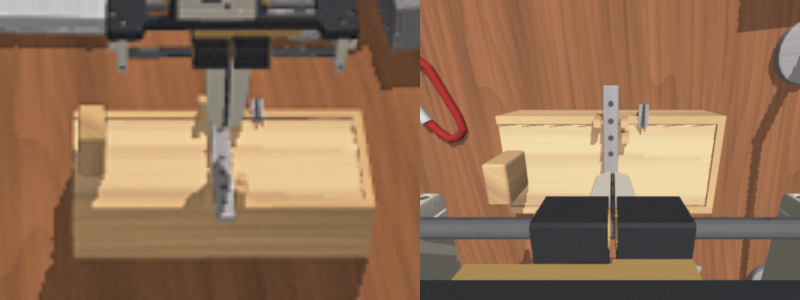

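```bash
python3 - <<'E'
from h import *
np.set_printoptions(precision=4,suppress=True)
s=read_state();t=s["tool_pos"];print(t,s["q"],s["opening"],s["gripper_force"])
for n in("side","scene"):print(n,[proj(n,t+[0,0,d])[0].round(1).tolist() for d in(0,.012,.03)])
a=read_camera("side")[:,:,::-1][240:290,330:380];b=read_camera("scene")[:,:,::-1][225:285,285:345]
cv2.imwrite("pics/c4.png",np.hstack([cv2.resize(a,(400,400),interpolation=2),cv2.resize(b,(400,400),interpolation=2)]))
E
```

```text
[ 0.6571 -0.0846  0.0627] [-0.2054  0.3751  1.4225 -0.      1.344  -0.1111] 0.0007741623610009699 0.0
side [[353.6, 275.5], [353.8, 272.0], [354.1, 266.8]]
scene [[316.4, 260.2], [316.4, 258.3], [316.3, 255.5]]
```

View pics/c4.png

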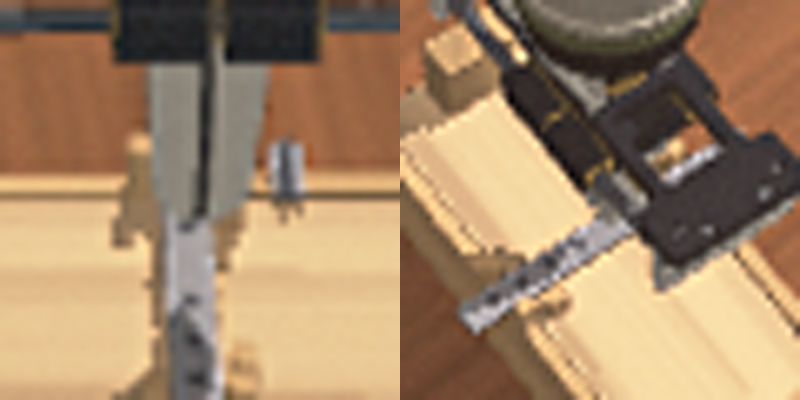

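The fingers appear to end about 28 mm above the reported TCP, clear of the bar. I'll check the tip offset on the start pictures, where the open fingers are visible and no time is used.

```bash
python3 - <<'E'
from h import *
np.set_printoptions(precision=1,suppress=True)
o=[]
for n,x,y in(("side",280,140),("scene",280,140)):
    im=cv2.imread(f"pics/{n}0.png")[y:y+90,x:x+90]
    o.append(cv2.resize(im,(400,400),interpolation=cv2.INTER_CUBIC))
    for dx in(-.0465,.0465):
        for dz in (0,.019,.03):print(n,dx,dz,((proj(n,[.5995+dx,0,.1809+dz])[0]-[x,y])*400/90))
cv2.imwrite("pics/c5.png",np.hstack(o))
E
```

```text
side -0.0465 0 [122.4 351.8]
side -0.0465 0.019 [121.9 324.7]
side -0.0465 0.03 [121.5 308.8]
side 0.0465 0 [292.9 340.6]
side 0.0465 0.019 [293.9 313.5]
side 0.0465 0.03 [294.5 297.6]
scene -0.0465 0 [153.7 276.7]
scene -0.0465 0.019 [153.5 260.9]
scene -0.0465 0.03 [153.5 251.7]
scene 0.0465 0 [246.3 364.7]
scene 0.0465 0.019 [247.1 349.5]
scene 0.0465 0.03 [247.6 340.6]
```

View pics/c5.png

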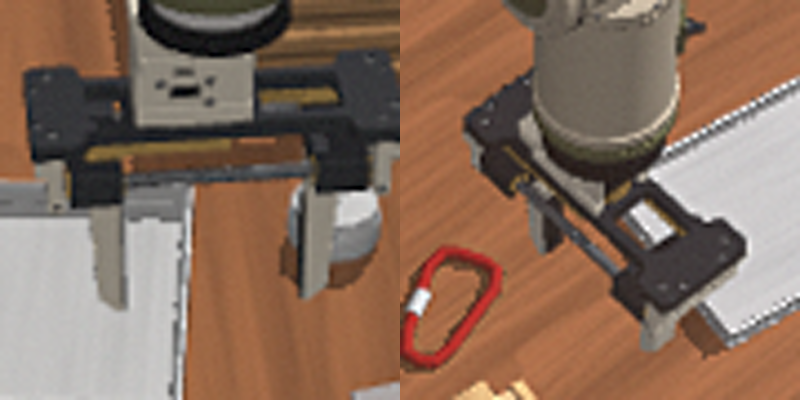

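In both views the open tips sit about 25–30 mm behind the reported TCP. So I'll open, go about 22 mm lower in small steps while watching the force, and close again.

```bash
python3 -m crank '[[[0,0,0,0,0,0,0],[0,0,0,0,0,0,0],[0,0,0,0,0,0,0],[0,0,0,0,0,0,0],[0,0,0,0,0,0,0]]]' 40
python3 -m crank '[[[0,0,0,0.01,0,0,0],[0,0,0,0.02,0,0,0],[0,0,0,0.03,0,0,0],[0,0,0,0.04,0,0,0],[0,0,0,0.042,0,0,0]]]' 40
```

```text
t: 3.52
tool_pos: [0.6572, -0.0846, 0.0628]
orientation: [2.324, 2.114, 0.0]
force: [-0.4, -0.1, 0.0]
opening: 0.0443
gripper_force: 0.0
t: 4.15
tool_pos: [0.6567, -0.0845, 0.041]
orientation: [-2.323, -2.114, 0.001]
force: [0.1, -0.6, 0.5]
opening: 0.0464
gripper_force: 0.0
```

There is no contact even at a reported 41 mm, so the offset is real. I'll go 4 mm lower and close.

```bash
python3 -m crank '[[[0,0,0,0.004,0,0,0],[0,0,0,0.008,0,0,0],[-1,0,0,0.008,0,0,0],[-1,0,0,0.008,0,0,0],[-1,0,0,0.008,0,0,0]]]' 40
python3 -m crank '[[[-1,0,0,0,0,0,0],[-1,0,0,0,0,0,0],[-1,0,0,0,0,0,0],[-1,0,0,0,0,0,0],[-1,0,0,0,0,0,0]]]' 40
```

```text
t: 4.78
tool_pos: [0.6572, -0.0846, 0.0379]
orientation: [2.323, 2.114, 0.0]
force: [0.5, 0.3, -0.5]
opening: 0.0211
gripper_force: 0.0
t: 5.4
tool_pos: [0.6572, -0.0846, 0.0377]
orientation: [-2.324, -2.114, -0.0]
force: [0.7, 0.6, -0.5]
opening: 0.0005
gripper_force: 0.0
```

It missed again. The w1 picture gives the offset in the tool frame: the open tips are 172 px apart for 93 mm, so their depth is about 0.18 m, about 33–36 mm behind the TCP. The tips are therefore only just at the bar's top, so I'll go about 8 mm lower.

```bash
python3 -m crank '[[[0,0,0,0,0,0,0],[0,0,0,0,0,0,0],[0,0,0,0,0,0,0],[0,0,0,0,0,0,0],[0,0,0,0,0,0,0]]]' 40
python3 -m crank '[[[0,0,0,0.004,0,0,0],[0,0,0,0.008,0,0,0],[0,0,0,0.012,0,0,0],[0,0,0,0.016,0,0,0],[0,0,0,0.016,0,0,0]]]' 40
python3 - <<'E'
from h import *
im=read_camera("wrist");cv2.imwrite("pics/w2.png",im[:,:,::-1])
g=cv2.cvtColor(im,cv2.COLOR_RGB2GRAY)
for r in (268,272,274,276,278,280,284,290):print(r,g[r,255:400:3])
E
```

```text
t: 6.02
tool_pos: [0.6572, -0.0846, 0.0378]
orientation: [2.324, 2.114, 0.0]
force: [0.1, 0.1, 0.2]
opening: 0.0449
gripper_force: 0.0
t: 6.65
tool_pos: [0.6569, -0.0845, 0.0294]
orientation: [-2.323, -2.114, 0.001]
force: [0.1, 0.2, -0.5]
opening: 0.0462
gripper_force: 0.0
268 [204 204 204 205 203 202 204 204 203 205 204 204 203 204 205 174 135 129
 167 169 159  94  89  94 163 169 168 186 203 204 203 202 202 203 204 202
 202 203 203 204 203 203 203 208 213 213 214 216 212]
272 [202 203 203 205 203 202 202 203 204 204 204 203 203 205 204 149 137 129
 169 168 166 166 161 169 169 170 169 187 206 204 204 204 204 204 203 204
 203 203 204 203 202 205 205 205 205 207 207 207 207]
274 [204 204 204 204 205 203 199 199 203 205 204 204 204 205 203 149 138 128
 167 169 165 169 167 170 170 171 167 187 204 205 206 204 205 205 207 205
 205 206 205 199 201 203 204 204 206 206 205 206 205]
276 [205 207 206 203 197 192 190 186 177 203 206 207 207 205 206 152 141 129
 168 167 165 169 166 170 171 169 169 190 208 207 208 205 207 207 207 207
 207 208 181 183 190 191 196 205 209 209 209 208 209]
278 [205 204 197 188 189 189 187 175  71 197 208 207 208 208 207 154 140 131
 167 166 167 168 169 168 170 170 168 192 209 210 210 210 211 209 210 210
 211 202  65 167 188 188 191 189 198 207 210 210 208]
280 [200 190 187 189 188 189 189 159  46 199 209 209 209 209 208 200 152 130
 168 169 168 168 168 171 171 169 168 192 212 212 212 212 211 210 209 211
 210 204  43 142 189 189 187 189 189 190 200 210 212]
284 [189 190 189 190 187 187 187  94  40 185 211 209 209 209 210 208 151 136
 166 168 167 167 167 170 170 168 167 208 212 212 211 212 211 211 212 208
 148 131  31  73 184 189 189 190 190 189 189 190 210]
290 [187 188 187 190 190 188 142  44  28 175 216 215 215 216 216 210 146 141
 167 171 167 168 168 168 171 170 168 210 216 216 216 217 216 216 192 147
 147 127  27  42 121 189 189 188 188 190 188 189 188]
```

The tip gap (87.5 px for 46 mm) puts the tips about 38 mm behind the TCP. No contact yet, so I'll keep going down gently.

```bash
python3 -m crank '[[[0,0,0,0.003,0,0,0],[0,0,0,0.006,0,0,0],[0,0,0,0.009,0,0,0],[0,0,0,0.012,0,0,0],[0,0,0,0.012,0,0,0]]]' 40
python3 -m crank '[[[-1,0,0,0,0,0,0],[-1,0,0,0,0,0,0],[-1,0,0,0,0,0,0],[-1,0,0,0,0,0,0],[-1,0,0,0,0,0,0]]]' 40
```

```text
t: 7.32
tool_pos: [0.657, -0.0845, 0.0235]
orientation: [-2.323, -2.114, 0.0]
force: [0.4, -0.6, 0.5]
opening: 0.0465
gripper_force: 0.0
t: 7.95
tool_pos: [0.6571, -0.0846, 0.0238]
orientation: [-2.324, -2.114, 0.0]
force: [-0.6, -0.6, 0.6]
opening: 0.0144
gripper_force: 40.0
```

Gripped: opening 14.4 mm at 40 N. Next I'll lift straight up, then carry it over.

```bash
python3 -m crank '[[[-1,0,0,-0.04,0,0,0],[-1,0,0,-0.1,0,0,0],[-1,0,0,-0.17,0,0,0],[-1,0,0,-0.24,0,0,0],[-1,0,0,-0.24,0,0,0]]]' 40
python3 - <<'E'
from h import *
im=read_camera("side")[:,:,::-1];cv2.imwrite("pics/s3.png",im)
im=read_camera("wrist")[:,:,::-1];cv2.imwrite("pics/w3.png",im)
g=cv2.cvtColor(im,cv2.COLOR_BGR2GRAY)
for r in (200,230,260):print(r,g[r,280:370:3])
E
```

```text
t: 8.57
tool_pos: [0.6601, -0.0852, 0.1496]
orientation: [2.318, 2.11, 0.008]
force: [0.6, -1.1, -0.8]
opening: 0.0144
gripper_force: 40.0
200 [231 232 232 231 231 209 167 169 209 228 179 190 187 188 186 181 193 194
 192 193 196 230 231 231 231 231 230 230 231 231]
230 [223 224 224 224 223 224 225 222 224 221 175 189 185 188 189 187 192 193
 188 190 204 225 226 225 225 225 225 226 226 226]
260 [228 227 227 228 228 228 227 229 228 227 176 188 187 186 187 187 189 189
 190 184 225 229 229 229 230 229 229 229 229 229]
```

```bash
python3 -m crank '[[[-1,0.05,-0.025,-0.02,0,0,0],[-1,0.11,-0.055,-0.02,0,0,0],[-1,0.18,-0.09,-0.02,0,0,0],[-1,0.25,-0.125,-0.02,0,0,0],[-1,0.32,-0.16,-0.02,0,0,0]]]' 40
python3 -m crank '[[[-1,0.07,-0.035,0,0,0,0.01],[-1,0.14,-0.07,0,0,0,0.02],[-1,0.21,-0.105,0,0,0,0.03],[-1,0.28,-0.14,0,0,0,0.03],[-1,0.32,-0.16,0,0,0,0.03]]]' 40
python3 -m crank '[[[-1,0,0,0,0,0,0],[-1,0,0,0,0,0,0],[-1,0,0,0,0,0,0],[-1,0,0,0,0,0,0],[-1,0,0,0,0,0,0]]]' 40
python3 - <<'E'
from h import *
s=read_state();im=read_camera("wrist")[:,:,::-1];a=read_camera("side")[:,:,::-1]
cv2.imwrite("pics/w4.png",np.hstack([cv2.resize(im,(400,300)),cv2.resize(a[120:270,220:420],(400,300))]))
print([proj("wrist",p,s)[0].round() for p in([.528,.2485,.02],[.627,.355,.02],[.461,.382,.02])])
E
```

```text
t: 9.3
tool_pos: [0.5906, 0.0832, 0.1515]
orientation: [-2.322, -2.113, 0.004]
force: [-0.4, 0.9, -1.2]
opening: 0.0144
gripper_force: 40.0
t: 9.93
tool_pos: [0.5257, 0.2503, 0.1515]
orientation: [-2.37, -2.06, 0.005]
force: [-0.1, 0.2, -1.9]
opening: 0.0142
gripper_force: 40.0
t: 10.55
tool_pos: [0.5282, 0.2486, 0.1538]
orientation: [2.373, 2.058, 0.0]
force: [-0.3, 1.0, -1.9]
opening: 0.0145
gripper_force: 40.0
[array([323., 220.]), array([412.,  96.]), array([232.,  92.])]
```

View pics/w4.png

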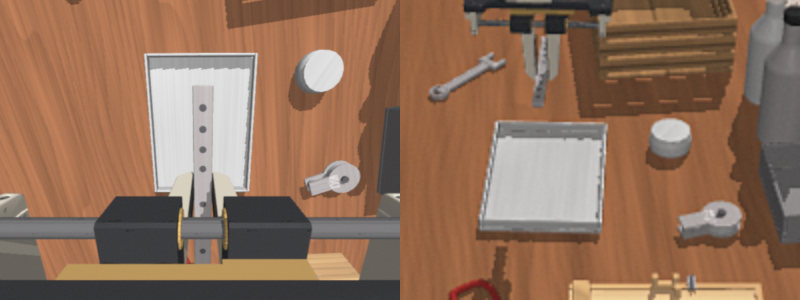

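The wrist view shows the bar aligned with the tray: bar column about 203, tray columns 147–257. The bar centre is above the tray centre, so I'll lower.

```bash
python3 -m crank '[[[-1,0,0,0.08,0,0,0],[-1,0,0,0.17,0,0,0],[-1,0,0,0.26,0,0,0],[-1,0,0,0.33,0,0,0],[-1,0,0,0.346,0,0,0]]]' 40
python3 -m crank '[[[-1,0,0,0.004,0,0,0],[-1,0,0,0.008,0,0,0],[-1,0,0,0.01,0,0,0],[-1,0,0,0.012,0,0,0],[-1,0,0,0.012,0,0,0]]]' 40
```

```text
t: 11.28
tool_pos: [0.5255, 0.2481, -0.0222]
orientation: [-2.371, -2.058, 0.008]
force: [-0.3, -1.1, -0.9]
opening: 0.0143
gripper_force: 40.0
t: 11.9
tool_pos: [0.5281, 0.2491, -0.025]
orientation: [2.373, 2.059, 0.001]
force: [-0.2, -0.5, -1.8]
opening: 0.0142
gripper_force: 40.0
```

```bash
python3 -m crank '[[[-1,0,0,0.003,0,0,0],[-1,0,0,0.006,0,0,0],[-1,0,0,0.009,0,0,0],[-1,0,0,0.012,0,0,0],[-1,0,0,0.012,0,0,0]]]' 40
```

```text
t: 12.52
tool_pos: [0.5278, 0.249, -0.0315]
orientation: [-2.373, -2.059, 0.001]
force: [-0.1, -0.2, -1.5]
opening: 0.0143
gripper_force: 40.0
```

```bash
python3 -m crank '[[[-1,0,0,0.002,0,0,0],[-1,0,0,0.004,0,0,0],[-1,0,0,0.006,0,0,0],[-1,0,0,0.008,0,0,0],[-1,0,0,0.008,0,0,0]]]' 40
```

```text
t: 13.15
tool_pos: [0.5281, 0.2491, -0.0327]
orientation: [2.373, 2.059, -0.0]
force: [-11.5, -4.5, 22.9]
opening: 0.014
gripper_force: 52.0
```

Contact on the floor at 23 N. I'll ease up 1.5 mm and release.

```bash
python3 -m crank '[[[-1,0,0,-0.003,0,0,0],[0,0,0,-0.003,0,0,0],[0,0,0,-0.003,0,0,0],[0,0,0,-0.003,0,0,0],[0,0,0,-0.003,0,0,0]]]' 20
python3 -m crank '[[[0,0,0,-0.05,0,0,0],[0,0,0,-0.12,0,0,0],[0,0,0,-0.22,0,0,0],[0,0,0,-0.32,0,0,0],[0,0,0,-0.38,0,0,0]]]' 20
python3 - <<'E'
from h import *
s=read_state()
a=read_camera("side")[:,:,::-1];cv2.imwrite("pics/s5.png",a)
w=read_camera("wrist")[:,:,::-1]
cv2.imwrite("pics/w5.png",np.hstack([cv2.resize(w,(400,300)),cv2.resize(a[150:300,230:430],(400,300))]))
E
```

```text
t: 13.78
tool_pos: [0.5301, 0.2494, -0.0325]
orientation: [2.372, 2.058, 0.005]
force: [4.9, -0.9, 5.8]
opening: 0.0454
gripper_force: 2.9
t: 14.4
tool_pos: [0.5285, 0.2495, 0.1588]
orientation: [2.372, 2.059, 0.003]
force: [-0.1, 0.6, -0.8]
opening: 0.0466
gripper_force: 0.0
```

View pics/w5.png

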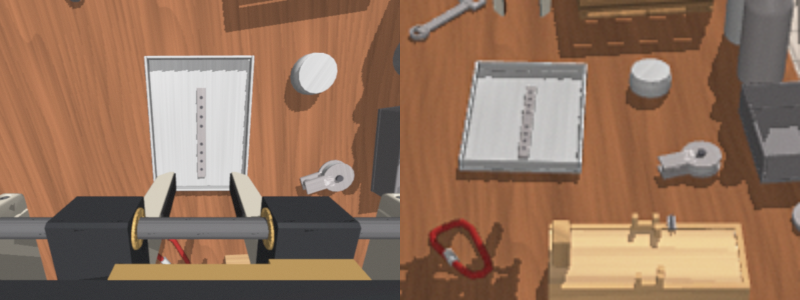

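The bar lies flat in the middle of the tray, released. The box shows the lid still shut and the clip by the lug. Next I'll go above the handle, estimated at (0.552,-0.077), with the box's yaw.

```bash
python3 -m crank '[[[0.2,-0.06,0.012,0,0,0,0],[0.2,-0.14,0.028,0,0,0,-0.01],[0.2,-0.22,0.045,0,0,0,-0.02],[0.2,-0.3,0.062,0,0,0,-0.03],[0.2,-0.38,0.08,0,0,0,-0.03]]]' 20
python3 -m crank '[[[0.2,-0.07,0.009,0,0,0,0],[0.2,-0.14,0.03,0,0,0,0],[0.2,-0.21,0.04,0,0,0,0],[0.2,-0.26,0.045,0,0,0,0],[0.2,-0.26,0.045,0,0,0,0]]]' 20
python3 - <<'E'
from h import *
np.set_printoptions(precision=4,suppress=True)
s=read_state();Rt=R.from_rotvec(s["orientation"]);print(s["tool_pos"],Rt.as_matrix()[:2,0],s["opening"])
b=np.array([.6562,-.0864,0]);Rz=R.from_euler("z",-5.35,degrees=True)
print("to handle tool",Rt.inv().apply(Rz.apply([-.105,0,.102])+b-s["tool_pos"]))
E
```

```text
t: 15.12
tool_pos: [0.5395, 0.0542, 0.1539]
orientation: [-2.321, -2.113, 0.003]
force: [0.6, 0.6, 0.7]
opening: 0.0558
gripper_force: 0.0
t: 15.75
tool_pos: [0.5498, -0.0774, 0.154]
orientation: [-2.324, -2.11, 0.003]
force: [-0.8, -0.4, 0.2]
opening: 0.0558
gripper_force: 0.0
[ 0.5498 -0.0774  0.154 ] [0.0965 0.9953] 0.05582543407777895
to handle tool [0.001 0.002 0.052]
```

```bash
python3 -m crank '[[[0.2,0.002,0.004,0.07,0,0,0],[0.2,0.002,0.004,0.14,0,0,0],[0.2,0.002,0.004,0.19,0,0,0],[0.2,0.002,0.004,0.22,0,0,0],[0.2,0.002,0.004,0.246,0,0,0]]]' 50
python3 -m crank '[[[-1,0,0,0,0,0,0],[-1,0,0,0,0,0,0],[-1,0,0,0,0,0,0],[-1,0,0,0,0,0,0],[-1,0,0,0,0,0,0]]]' 50
```

```text
t: 16.38
tool_pos: [0.5528, -0.0747, 0.0323]
orientation: [-2.323, -2.115, 0.0]
force: [-0.1, 0.2, -0.2]
opening: 0.0556
gripper_force: 0.0
t: 17.0
tool_pos: [0.5507, -0.0753, 0.0339]
orientation: [-2.321, -2.112, 0.005]
force: [-15.5, 0.8, 13.0]
opening: 0.0217
gripper_force: 50.0
```

Gripped: opening 21.7 mm at 50 N. I'll pull about 70 mm first, then measure the lid edge against the clip.

```bash
python3 -m crank '[[[-1,0,-0.02,0,0,0,0],[-1,0,-0.05,0,0,0,0],[-1,0,-0.08,0,0,0,0],[-1,0,-0.11,0,0,0,0],[-1,0,-0.14,0,0,0,0]]]' 50
python3 -m crank '[[[-1,0,0,0,0,0,0],[-1,0,0,0,0,0,0],[-1,0,0,0,0,0,0],[-1,0,0,0,0,0,0],[-1,0,0,0,0,0,0]]]' 50
python3 - <<'E'
from h import *
np.set_printoptions(precision=4,suppress=True,linewidth=250)
s=read_state();im=read_camera("wrist");cv2.imwrite("pics/w6.png",im[:,:,::-1]);print(s["tool_pos"],s["force"])
im2=read_camera("side");cv2.imwrite("pics/s6.png",im2[:,:,::-1])
b=np.array([.6562,-.0864,0]);Rz=R.from_euler("z",-5.35,degrees=True)
W=lambda p:Rz.apply(p)+b
gw=cv2.cvtColor(im,cv2.COLOR_RGB2GRAY).astype(float);gs=cv2.cvtColor(im2,cv2.COLOR_RGB2GRAY).astype(float)
xs=np.arange(0.0,.075,.0015)
for n,g in(("side",gs),("wrist",gw)):
    print("x mm",(xs*1000).round(1).astype(int))
    for y,z in((.058,.066),(.062,.066),(.025,.058),(.01,.058),(-.01,.058),(-.025,.058)):
        p=proj(n,W(np.c_[xs,0*xs+y,0*xs+z]),s).astype(np.float32)
        print(n,y,p[0].round(),cv2.remap(g.astype(np.float32),p[None,:,0],p[None,:,1],1)[0].astype(int))
E
```

```text
t: 17.62
tool_pos: [0.4847, -0.0691, 0.0339]
orientation: [2.321, 2.112, 0.004]
force: [10.7, -1.1, -3.7]
opening: 0.0215
gripper_force: 50.0
t: 18.25
tool_pos: [0.4851, -0.0692, 0.0339]
orientation: [2.321, 2.112, 0.004]
force: [8.7, -1.4, -5.2]
opening: 0.0218
gripper_force: 50.0
[ 0.4851 -0.0692  0.0339] [ 8.7436 -1.3727 -5.2335]
x mm [ 0  1  3  4  6  7  9 10 12 13 15 16 18 19 21 22 24 25 27 28 30 31 33 34 36 37 39 40 42 43 45 46 48 49 51 52 54 55 57 58 60 61 63 64 66 67 69 70 72 73]
side 0.058 [352. 259.] [102 102 101 101  99 102 110 134 160 157 150 138 122 105 105 104 102 113 128 151 144  97 110 144 158 154 122 116 121 120 118 113 111 110 111 112 115 116 116 115 114 112 111 110 110 109 108 107 106 108]
side 0.062 [352. 258.] [109 108 107 106 103 107 122 155 196 190 181 162 136 105 105 105 103 107 116 128 132 110 107 119 131 138 124 119 123 121 118 114 111 111 111 112 115 116 117 116 114 112 111 111 110 109 108 108 108 109]
side 0.025 [353. 270.] [213 209 203 156 133 150 178 209 212 213 210 210 209 209 209 210 209 209 208 208 209 210 209 208 208 208 209 211 211 203 190 140  99 10
[... 1354 characters left out ...]
0   0   0   0   0   0]
wrist 0.01 [621. 268.] [219 219 219 217 218 217 219 191   0   0   0   0   0   0   0   0   0   0   0   0   0   0   0   0   0   0   0   0   0   0   0   0   0   0   0   0   0   0   0   0   0   0   0   0   0   0   0   0   0   0]
wrist -0.01 [612. 300.] [228 228 228 228 228 228 228 228 228 227 227   0   0   0   0   0   0   0   0   0   0   0   0   0   0   0   0   0   0   0   0   0   0   0   0   0   0   0   0   0   0   0   0   0   0   0   0   0   0   0]
wrist -0.025 [606. 322.] [221 127  99  99 101 100 100 101 102 102 101 106 122 148   0   0   0   0   0   0   0   0   0   0   0   0   0   0   0   0   0   0   0   0   0   0   0   0   0   0   0   0   0   0   0   0   0   0   0   0]
```

Differentially in the side view, the lid edge is at box x of about 45.5 mm and the clip line at about 32.2 mm, so 13.3 mm remain. The arm travel of 66 mm agrees with the edge position. I'll pull 13 mm more and check in both views.

```bash
python3 -m crank '[[[-1,0,-0.01,0,0,0,0],[-1,0,-0.02,0,0,0,0],[-1,0,-0.026,0,0,0,0],[-1,0,-0.026,0,0,0,0],[-1,0,-0.026,0,0,0,0]]]' 50
cat > m.py <<'E'
from h import *
np.set_printoptions(precision=4,suppress=True,linewidth=250)
s=read_state();print(s["tool_pos"],s["force"],s["dq"].round(4))
b=np.array([.6562,-.0864,0]);Rz=R.from_euler("z",-5.35,degrees=True)
W=lambda p:Rz.apply(p)+b
xs=np.arange(.016,.050,.001);print("x",(xs*1000).round().astype(int))
for n in("side","scene"):
    im=read_camera(n);g=cv2.cvtColor(im,cv2.COLOR_RGB2GRAY).astype(np.float32);cv2.imwrite(f"pics/{n}_{s['t']:.1f}.png",im[:,:,::-1])
    for y,z in((.056,.066),(.059,.066),(.062,.066),(.025,.058),(.01,.058),(-.01,.058),(-.025,.058)):
        p=proj(n,W(np.c_[xs,0*xs+y,0*xs+z]),s).astype(np.float32)
        v=cv2.remap(g,p[None,:,0],p[None,:,1],1)[0]
        print(n,y,v.astype(int),"edge",(1000*xs[np.argmin(np.diff(v))]+.5).round(1))
E
python3 m.py
```

```text
t: 18.98
tool_pos: [0.4723, -0.068, 0.0339]
orientation: [2.321, 2.112, 0.004]
force: [10.2, -0.9, -7.2]
opening: 0.0222
gripper_force: 50.0
[ 0.4723 -0.068   0.0339] [10.1828 -0.9062 -7.2384] [ 0.0007  0.001  -0.0019 -0.0005 -0.0009 -0.0002]
x [16 17 18 19 20 21 22 23 24 25 26 27 28 29 30 31 32 33 34 35 36 37 38 39 40 41 42 43 44 45 46 47 48 49]
side 0.056 [124 119 113 106 104 104 104 101  99 106 118 131 149 165 146 110  88 111 137 151 160 163 141 119 113 115 116 117 118 117 114 112 110 107] edge 30.5
side 0.059 [153 143 127 111 105 105 104 103 102 108 118 128 142 157 147 116  88 109 130 145 153 161 143 126 117 119 121 120 118 116 115 114 112 110] edge 30.5
side 0.062 [168 157 136 115 104 104 104 104 104 106 112 117 125 133 133 118 103 107 114 122 131 140 134 125 119 121 123 121 119 117 115 113 111 110] edge 18.5
side 0.025 [209 208 208 209 209 210 210 210 209 208 209 210 211 210 209 190 163 139 122 106 104 106 108 109 110 110 109 109 109 109 109 109 109 110] edge 31.5
side 0.01 [199 200 200 200 202 204 207 208 208 208 208 208 212 216 216 215 208 167 127 117 121 125 126 127 127 127 
[... 781 characters left out ...]
4 147 136 124 116 115 115 114 112 110 109 109 110] edge 38.5
scene 0.025 [224 224 223 223 223 223 223 223 224 224 225 226 227 228 225 214 184 155 130 111 104 103 103 107 111 112 115 119 122 123 122 122 124 123] edge 31.5
scene 0.01 [217 218 219 220 220 221 222 223 223 224 226 228 230 234 231 214 180 139 112 103 103 102 104 106 110 114 118 122 127 132 131 130 130 131] edge 32.5
scene -0.01 [220 220 219 219 219 219 220 220 221 221 221 222 224 224 224 213 177 150 123 106 107 106 106 108 112 115 118 122 127 129 130 130 129 129] edge 31.5
scene -0.025 [221 221 221 221 221 221 222 222 222 223 224 225 227 226 223 216 194 159 130 110 100 108 118 126 131 132 129 126 124 124 127 127 128 126] edge 32.5
```

The lid edge now lines up with the clip line to within 1 mm: side view 32.4 vs 32.2, scene view 32.6 vs about 33.5. The grip holds at 50 N and the arm is still, so I'll let it settle and hand in.

```bash
python3 -m crank '[[[-1,0,0,0,0,0,0],[-1,0,0,0,0,0,0],[-1,0,0,0,0,0,0],[-1,0,0,0,0,0,0],[-1,0,0,0,0,0,0]]]' 50 && python3 -c "from plant import *;print(close_job())"
```

```text
t: 19.7
tool_pos: [0.4723, -0.068, 0.0339]
orientation: [2.321, 2.112, 0.004]
force: [9.3, -1.0, -6.2]
opening: 0.0217
gripper_force: 50.0
the job is handed in; nothing more can be done
None
```

I handed the job in at 19.7 s: the bar lies flat and released in the aluminium tray, and the gripper still holds the lid's handle, with the lid still and its rear edge within about 1 mm of the clip line in two camera views.

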